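Clear the stapler off the open label printer and click its cover shut

TASK

Someone left the stapler lying across the open label printer, so its cover cannot close. Lift the stapler off and set it down, not dropped, on its base inside the low wooden tray beside the ink bottle, then swing the printer's cover over and press it down past its catch until it is fully shut. Leave everything else on the desk as it stands, and do not tip the ink bottle.

Things in the scene. Friction and masses are not known exactly. Their poses are not given: they have to be found in the camera images.
- printer: label printer, fast on the desk: an open-topped white plastic box, 170 long (x) by 130 wide (y) by 105 high, walls 8 thick, a paper roll inside that stays below the rim. Origin: centre of its underside. Its x axis points from its front to its back, where the cover's hinge runs along the top edge at x = +85, z = 105; its z is up.
- cover (a joint): hinge of the printer's grey cover, a plate 170 long, 130 wide, 15 thick, outer face 14.5 above the rim when shut. 0 = fully shut on the rim, 1.57 = upright at the printer's back, 1.95 = open to its stop, leaning back. Stiff: it stays where left; about 2 N at the free edge moves it. A spring catch under the free edge resists from 0.08 to 0.035 rad (5 to 10 N at that edge), then snaps in.
- cover_edge (a point): middle of the cover's free edge, on its outer face (the face that is on top when shut); 170 from the hinge. Turns with the cover: its frame equals the printer's when shut (x from free edge towards hinge, z out of the outer face).
- cover_hinge (a point): middle of the hinge line at the back of the printer, 105 above the desk; moves with the cover's frame: x axis points away from the cover's free edge, y along the hinge.
- stapler: black and steel desk stapler, 150 long (x), base 40 wide (y), 59 high; the black top lever, 34 wide, spans heights 33 to 59 and is the part to grip. Origin: centre of its underside; x points to its nose, z up. It starts lying across the printer's two side walls. Mass about 0.3 kg.
- stapler_nose (a point): front end of the stapler, 73 ahead of its origin, 20 up.
- stapler_heel (a point): back end of the stapler, 73 behind its origin, 20 up.
- tray: low open wooden desk tray, fast on the desk, outside 282 (x) by 182 (y) by 24 high, walls and floor 6 thick (inside 270 by 170). Origin: centre of its underside, floor at z = 6. The ink bottle stands near its +x end; the rest of it is free.
- ink: loose round ink bottle, 48 across, 75 high, standing in the tray. Origin: centre of its underside.
- cup: paper coffee cup with black lid, 84 across, 119 high, bystander. Origin under its centre.
- cactus: cactus in a clay pot, 80 across, 122 high, bystander. Origin under its centre.
- pens: dark wooden pen block 60 by 60 by 90 with pens up to 150 high, bystander. Origin under its centre.
- mouse: black computer mouse 105 by 60 by 36 high, bystander. Origin under its centre.
- notebook: blue notebook 200 by 140 by 14 lying flat, bystander. Origin under its centre.
Mind the look-alikes: they are no part of the job. Leave any blue or pink look-alike of the stapler alone.

How it is judged (in metres and radians):
On the way, in this order (a step that is already met when the one before it is completed fails the run):
1. the stapler stands on its base in the tray, let go (x of stapler_nose in the frame of tray between -0.135 and 0.135 m and y of stapler_nose in the frame of tray between -0.085 and 0.085 m and x of stapler_heel in the frame of tray between -0.135 and 0.135 m and y of stapler_heel in the frame of tray between -0.085 and 0.085 m and z of stapler in the frame of tray below 0.012 m and angle between stapler's own z axis and vertical below 0.15 rad and contact force between the fingers and stapler below 0.05 N and linear speed of stapler below 0.03 m/s), for 0.2 s.
2. the cover is pressed fully shut past its catch (value of joint cover below 0.02 rad), for 0.2 s.
At the end, for the whole second after the job is handed in: The stapler is wholly between the tray's walls, on its base on the tray floor (within 6 mm, tilt under 0.15 rad), released and at rest; the cover is shut past its catch (joint below 0.02 rad); the ink bottle stands upright (all of step 1 and value of joint cover below 0.02 rad and angle between ink's own z axis and vertical below 0.2 rad); the robot touches nothing.
It fails at once if the stapler is dropped (falls free faster than 0.8 m/s, a drop of over 30 mm) (contact force between the fingers and stapler below 0.05 N and linear speed of stapler above 0.8 m/s).
It fails at once if the ink bottle is tipped by more than 0.5 rad (angle between ink's own z axis and vertical above 0.5 rad).
It fails at once if another thing on the desk (ink bottle, cup, cactus, pen block, mouse, notebook) is moved by more than 40 mm (distance of any of ink, cup, cactus, pens, mouse, notebook from where it was at the start of the episode above 0.04 m).
It also fails if it takes over 61 s, if anything falls off the work surface, if the arm or the gripper's body presses on something with over 40 N, if the wrist force passes 120 N, or if a joint passes its speed limit or range.

ROBOT

A 6-joint arm with a two-finger parallel gripper is mounted at the origin on the work surface. World frame = base frame: x ahead of the robot, y to its left, z up, the work surface at z = 0. Lengths are in mm, angles in rad, forces in N, time in s.
With the tool pointing down it reaches from about 300 to 775 mm from the base axis. Payload 14.6 kg.
Tool frame: the origin (TCP) lies at the very end of the fingers, on their centre line; the grasp point (between the pads) lies 19 mm behind it; z points along the fingers, y is the line along which they close (so a half turn about z gives the same grasp; the last joint's range is limited). The gripper opens to 94 mm and grips with 3 to 60 N. Pads are 16 mm wide; open, the fingers measure 119 mm over their backs; the gripper's body (75 mm by 177 mm) begins 78 mm behind the grasp point.
Start: joints at [-1.231, 0.3, 1.521, -0, 1.321, -0.067], TCP at [217.612, -505.108, 175.546] pointing down, gripper open.
Joint ranges: [-3.03, 3.03], [-0.79, 2.21], [0.23, 2.52], [-1.04, 4.18], [0, 3.07], [-2.55, 2.55]. Speed limits (rad/s): [2.22, 2.22, 2.57, 3.14, 3.14, 3.14].

INTERFACE

Orientations are given as [roll, pitch, yaw] about the fixed x, y, z axes, in that order (R = Rz(yaw) Ry(pitch) Rx(roll)).
In Python, from cell import manip gives the robot as it stands.
- The arm moves only by the tool servo_tool, never from a script. Its argument "rows" is a list of rows, each a list of 7 numbers: the turn, a rotation vector about the world's x, y, z in degrees, then the shift along the world's x, y, z in mm, then the closure, from 0 (fully open) to 1 (shut). In form: [[rx, ry, rz, dx, dy, dz, fingers], ...]. A call has 1 to 20 rows; each row shifts and turns the commanded pose from where the row before left it; what a row does not reach is not made up. A row lasts 1/8 s, in which the tool goes at most 62.5 mm and 10.7 degrees, less where a joint would pass 70% of its speed; a pose out of reach is approached as far as the arm can. A call with a gripper value outside its range is refused whole. The fingers move at their own pace and stop on an object; "grip_force" is the grip in N (left out, the last holds). Time passes only in rows, so rows that do not move let the fingers close. It gives the time, the measured TCP pose, the force, the opening and the grip force at its end, in the units of the state.
- manip.read_state(): the state, without advancing time (a new reading comes with each control period).
- manip.camera(name): name is "scene" or "top" or "wrist"; returns the picture (480x640x3 uint8, red, green, blue); there is no depth.
- manip.camera_info(name): a dict with "fx", "fy", "cx", "cy" (pixels), "position" and "rotation" of the camera in the world; the wrist camera has in their place "T_tool_cam" (4x4, takes a point from camera to tool coordinates, whose origin is the TCP and whose axes are the flange's). Camera axes: x right, y down, z forward; pixel columns grow to the right and rows downward; lengths in mm; the calibration is good to about 2 mm. A picture is of the moment at which its call begins: read the wrist's pose just before it. camera_info takes no time and is no camera call.
- manip.sign_off(): hands the job in; it is judged then, once.
The state is a dict: "clock": time; "joints": joint angles; "qd": joint speeds; "effort": joint torques, N m; "eef_pos": TCP position; "eef_rot": TCP orientation; "wrist_force": force on the tool from outside, world axes, zero at the start; "moment": the same for the moment, N m; "finger_gap": finger opening in mm; "finger_force": force on a finger pad.
Only numpy, scipy, OpenCV 4.12 (cv2) and the standard library are available. Lean on these libraries where they do the work, as an engineer would, in place of code of your own. Each camera call takes 0.05 s, during which the arm holds its last target. There are 200 camera calls.

## Working session

There is one attempt and no reset: what is moved stays moved. The work goes in short steps, Python scripts to look and compute and a tool call to move; the robot and the scene stay as the last step left them, time stands still between calls to the robot, and variables do not carry over. Pictures are saved under pics/ and viewed, at most 10 in all, crops included, and the job is handed in when it is done.

Besides the shell and the picture viewer there is one more tool, called after ">>>" as name([rows], argument=value, ...), one row to a line, values as JSON. servo_tool: Moves the arm, as the interface text tells. Its arguments: {"type":"object","properties":{"rows":{"type":"array","items":{"type":"array","items":{"type":"number"}}},"grip_force":{"type":"number"}},"required":["rows"]}

```bash
mkdir -p pics
python3 - <<'E'
from cell import manip
import cv2
s=manip.read_state();print(s)
for n in("scene","top","wrist"):
    cv2.imwrite(f"pics/{n}0.png",manip.camera(n)[:,:,::-1]);print(manip.camera_info(n))
E
```

```text
{'clock': 0.0, 'joints': array([-1.23055040e+00,  3.00448752e-01,  1.52158252e+00,  6.10120840e-06,
        1.32071827e+00, -6.66151786e-02]), 'qd': array([ 0.00049803, -0.00150064,  0.00100702,  0.00031209,  0.00141769,
        0.00115351]), 'effort': array([-3.93459632e-04, -5.31806946e+01, -3.52746499e+01,  7.08376430e-02,
        2.43258476e-02, -9.62651211e-05]), 'eef_pos': array([ 217.54076456, -504.81986042,  174.99800743]), 'eef_rot': array([-3.14043873e+00, -8.29055993e-05,  4.06859549e-01]), 'wrist_force': array([ 0.57945222,  1.01478301, -0.50489462]), 'moment': array([0.02919445, 0.01494496, 0.0054089 ]), 'finger_force': 0.0, 'finger_gap': 93.8393707639671}
{'fx': 470.8838065566818, 'fy': 470.8838065566818, 'cx': 322.7578709000141, 'cy': 243.6579075914618, 'position': array([1752.40191784,  427.19326433,  937.99445778]), 'rotation': array([-2.1398996 ,  0.00515362,  1.92214519])}
{'fx': 498.5142022696608, 'fy': 498.5142022696608, 'cx': 321.61717126422053, 'cy': 249.46063330196267, 'position': array([ 215.04721943,  -17.0207687 , 1681.59948624]), 'rotation': array([-2.92675092, -0.00317302, -1.53921446])}
{'fx': 336.5809357250129, 'fy': 336.5809357250129, 'cx': 317.91848736655226, 'cy': 244.71249489406677, 'T_tool_cam': array([[-7.46192285e-05, -9.68672721e-01, -2.48340801e-01,
         7.05383675e+01],
       [ 9.99999962e-01, -1.37732671e-04,  2.36765990e-04,
        -4.56931450e-01],
       [-2.63553397e-04, -2.48340774e-01,  9.68672695e-01,
        -2.08901158e+02],
       [ 0.00000000e+00,  0.00000000e+00,  0.00000000e+00,
         1.00000000e+00]])}
```

View pics/scene0.png

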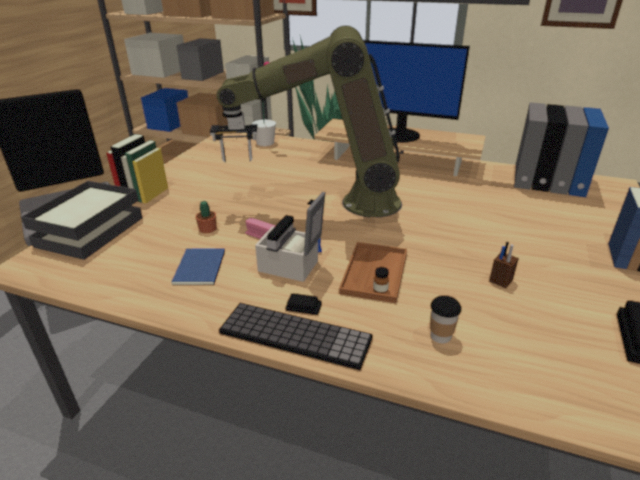

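View pics/top0.png

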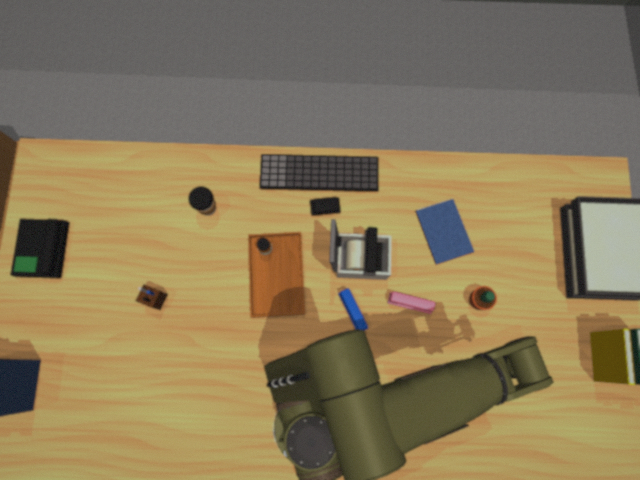

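```bash
cat > h.py <<'E'
import numpy as np,cv2
from cell import manip
from scipy.spatial.transform import Rotation as Ro
def cam(n,st=None):
    i=manip.camera_info(n)
    if n=="wrist":
        T=i["T_tool_cam"];R=Ro.from_euler("xyz",st["eef_rot"]).as_matrix()
        return i,R@T[:3,:3],R@T[:3,3]+st["eef_pos"]
    return i,Ro.from_euler("xyz",i["rotation"]).as_matrix(),np.array(i["position"])
def ray(c,u,v):
    i,R,p=c;d=R@[(u-i["cx"])/i["fx"],(v-i["cy"])/i["fy"],1];return p,d/np.linalg.norm(d)
def plane(c,u,v,z):
    p,d=ray(c,u,v);return p+d*(z-p[2])/d[2]
def tri(*o):
    A=0;b=0
    for c,u,v in o:
        p,d=ray(c,u,v);M=np.eye(3)-np.outer(d,d);A=A+M;b=b+M@p
    x=np.linalg.solve(A,b);return x,[round(float(np.linalg.norm(np.cross(x-ray(*k)[0],ray(*k)[1]))),1) for k in o]
def proj(c,X):
    i,R,p=c;q=R.T@(np.array(X,float)-p);return np.array([i["cx"]+i["fx"]*q[0]/q[2],i["cy"]+i["fy"]*q[1]/q[2]])
def crop(src,x0,y0,x1,y1,k,out):
    cv2.imwrite(out,cv2.resize(cv2.imread(src)[y0:y1,x0:x1],None,fx=k,fy=k,interpolation=cv2.INTER_CUBIC))
E
python3 - <<'E'
from h import *
crop("pics/top0.png",240,215,400,325,5,"pics/t1.png")
crop("pics/scene0.png",240,185,420,315,4.4,"pics/s1.png")
E
```

```text
(no output)
```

View pics/t1.png

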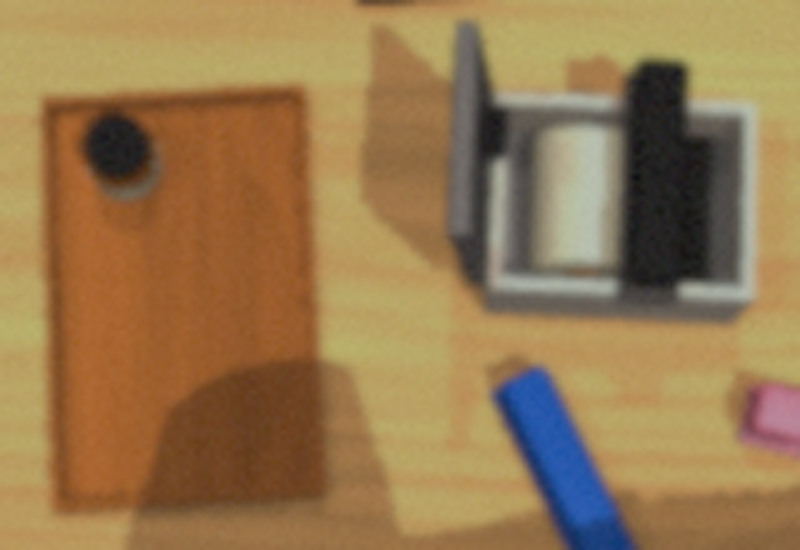

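View pics/s1.png

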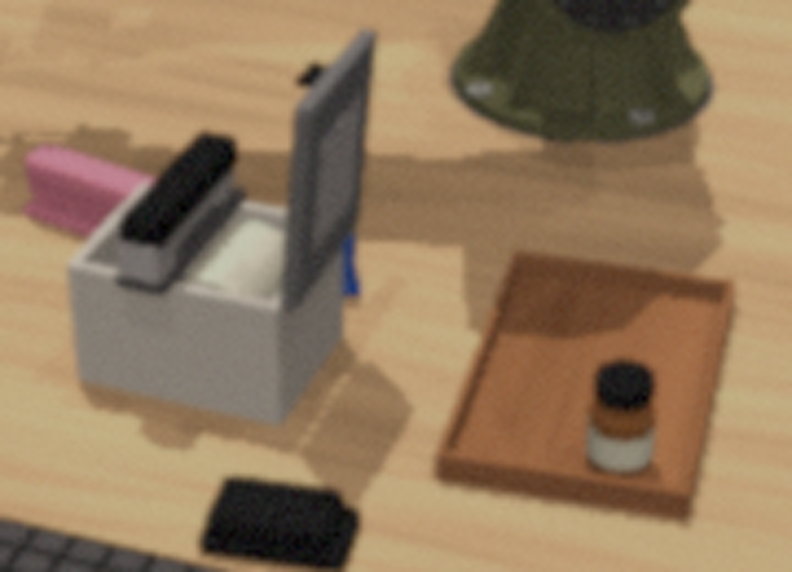

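Run:
```python
from h import *
np.set_printoptions(precision=1,suppress=True)
t=cam("top");s=cam("scene")
T=lambda x,y:(t,240+x/5,215+y/5)
S=lambda x,y:(s,240+x/4.4,185+y/4.4)
for n,a,b in [("lev+x+y",(640,62),(158,243)),("lev+x-y",(687,64),(122,237)),("lev-x-y",(680,285),(205,135)),("lev-x+y",(625,285),(237,147)),
 ("rim +x-y",(757,103),(72,265)),("rim +x+y",(490,93),(280,302)),("ink top",(118,147),(625,378)),
 ("cov free +x",(465,24),(300,108)),("cov free -x",(457,235),(370,35)),
 ("tray +x+y",(43,99),(690,497)),("tray +x-y",(303,88),(440,465)),("tray -x-y",(325,497),(518,255)),("tray -x+y",(58,512),(733,285))]:
  print(n,*tri(T(*a),S(*b)))
print("rim at105",[plane(*T(*a),105) for a in((490,93),(757,103),(750,303),(488,290))])
print("tray at24",[plane(*T(*a),24) for a in((43,99),(303,88),(325,497),(58,512))])
print("lev at164",[plane(*T(*a),164) for a in((640,62),(687,64),(680,285),(625,285))])
print("ink base",plane(*S(622,462),0), "inktop75",plane(*T(118,147),75))
```

```text
lev+x+y [ 624.7 -152.5  147.4] [4.3, 4.3]
lev+x-y [ 624.4 -182.   146.2] [4.9, 4.9]
lev-x-y [ 480.6 -178.7  155.1] [3.9, 3.9]
lev-x+y [ 481.5 -148.   150.3] [0.6, 0.6]
rim +x-y [ 611.1 -232.7  103.2] [4.8, 4.8]
rim +x+y [612.2 -61.3 108.6] [1.5, 1.5]
ink top [575.6 184.1  76.1] [3.2, 3.2]
cov free +x [612.7 -41.4 270.8] [1.0, 1.0]
cov free -x [486.7 -38.7 266.9] [2.6, 2.6]
tray +x+y [620.4 244.9  19.3] [3.6, 3.6]
tray +x-y [635.6  67.   11.7] [3.5, 3.5]
tray -x-y [354.8  41.2  16.1] [3.9, 3.9]
tray -x+y [339.5 217.8  15.8] [3.6, 3.6]
rim at105 [array([613.7, -62.9, 105. ]), array([ 612.6, -237. ,  105. ]), array([ 480.5, -232.7,  105. ]), array([483.6, -64.8, 105. ])]
tray at24 [array([620. , 240.6,  24. ]), array([633.5,  63. ,  24. ]), array([355.1,  37.2,  24. ]), array([339.7, 213.1,  24. ])]
lev at164 [array([ 621.9, -155. ,  164. ]), array([ 621.6, -184.6,  164. ]), array([ 480.4, -181.4,  164. ]), array([ 479.3, -147.4,  164. ])]
ink base [572.6 189.4   0. ] inktop75 [576.5 181.1  75. ]
```

>>> servo_tool([
  [0,0,0,0,0,40,0],
  [0,0,0,10,10,40,0],
  [0,0,0,20,20,30,0],
  [0,0,-3,32,32,20,0],
  [0,0,-4,40,40,0,0],
  [0,0,-4,40,40,0,0],
  [0,0,-4,40,40,0,0],
  [0,0,-4,40,40,0,0],
  [0,0,-4.3,40,40,0,0],
  [0,0,0,35,35,0,0],
  [0,0,0,20,20,0,0],
  [0,0,0,6,8,0,0],
  [0,0,0,0,0,0,0],
  [0,0,0,0,0,0,0],
])

```text
clock: 1.9
eef_pos: [540.0, -181.0, 305.7]
eef_rot: [3.141, -0.0, -0.001]
wrist_force: [0.1, 0.4, 0.7]
finger_gap: 94.0
finger_force: 0.0
```

Run:
```python
from h import *
import pickle
s=manip.read_state();im=manip.camera("wrist");cv2.imwrite("pics/w1.png",im[:,:,::-1]);pickle.dump(s,open("w1.p","wb"));print(s["clock"],s["eef_pos"],s["eef_rot"])
```

```text
1.9 [ 540.00209291 -181.0022505   305.6919387 ] [ 3.14139164e+00 -7.14390728e-05 -9.32751137e-04]
```

View pics/w1.png

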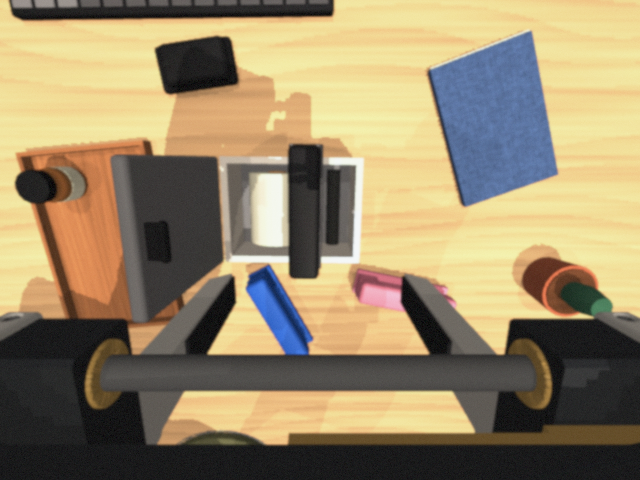

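Run:
```python
from h import *
import pickle
np.set_printoptions(precision=1,suppress=True)
w=cam("wrist",pickle.load(open("w1.p","rb")));t=cam("top");s=cam("scene")
S=lambda x,y:(s,240+x/4.4,185+y/4.4);T=lambda x,y:(t,240+x/5,215+y/5)
for a,b,c in [((290,145),(158,243),(640,62)),((322,146),(122,237),(687,64)),((320,277),(205,135),(680,285)),((290,277),(237,147),(625,285))]:
  print("lev",plane(w,*a,164),*tri((w,*a),S(*b)),*tri((w,*a),T(*c)))
print("rim",[plane(w,*a,105) for a in((218,157),(363,157),(359,263),(222,263))])
print("cov free",*tri((w,112,155),S(300,108)),*tri((w,133,320),S(370,35)))
print("ink",*tri((w,37,186),S(625,378)),"tray",plane(w,18,154,24),plane(w,150,140,24))
```

```text
lev [ 623.5 -153.4  164. ] [ 623.4 -150.5  146.1] [1.7, 1.7] [ 622.9 -154.2  163. ] [1.1, 1.1]
lev [ 622.5 -185.4  164. ] [ 621.6 -182.3  143.4] [3.7, 3.7] [ 622.8 -185.3  159.4] [0.2, 0.2]
lev [ 483.9 -183.5  164. ] [ 477.1 -180.3  151.2] [3.9, 3.9] [ 481.5 -182.8  157.1] [0.7, 0.7]
lev [ 483.9 -150.4  164. ] [ 478.2 -148.9  148.2] [0.1, 0.1] [ 480.8 -148.9  154.6] [0.7, 0.7]
rim [array([612.3, -63.6, 105. ]), array([ 612.1, -234.4,  105. ]), array([ 481.4, -233.5,  105. ]), array([481.6, -59. , 105. ])]
cov free [613.5 -39.  272.1] [1.0, 1.0] [486.8 -34.7 268.6] [1.6, 1.6]
ink [574.8 185.2  73.7] [2.7, 2.7] tray [617.  240.8  24. ] [635.6  52.7  24. ]
```

>>> servo_tool([
  [0,0,0,6,7,-20,0],
  [0,0,0,5,6,-35,0],
  [0,0,-1,0,0,-35,0],
  [0,0,0,0,0,-30,0],
  [0,0,0,0,0,-20,0],
  [0,0,0,0,0,-12,0],
  [0,0,0,0,0,-8,0],
  [0,0,0,0,0,-8,0],
  [0,0,0,0,0,0,0],
])

```text
clock: 3.08
eef_pos: [551.5, -167.1, 137.3]
eef_rot: [-3.141, 0.0, -0.017]
wrist_force: [-0.0, 0.5, 0.0]
finger_gap: 93.8
finger_force: 0.0
```

Run:
```python
from h import *
import pickle
s=manip.read_state();im=manip.camera("wrist");cv2.imwrite("pics/w2.png",im[:,:,::-1]);pickle.dump(s,open("w2.p","wb"));print(s["clock"],s["eef_pos"],s["eef_rot"])
im=manip.camera("scene");cv2.imwrite("pics/s2.png",im[:,:,::-1])
a=cv2.imread("pics/w2.png")[60:400,100:540]
crop("pics/s2.png",230,150,350,280,4.5,"pics/_a.png");b=cv2.imread("pics/_a.png")
h=np.zeros((585,800,3),np.uint8);h[:255,:330]=cv2.resize(a,(330,255));b=cv2.resize(b,(465,504));h[:504,335:]=b;cv2.imwrite("pics/c2.png",h)
```

```text
3.075 [ 551.49837801 -167.11252307  137.32638474] [-3.14146966e+00  3.67147284e-04 -1.73229082e-02]
```

View pics/c2.png

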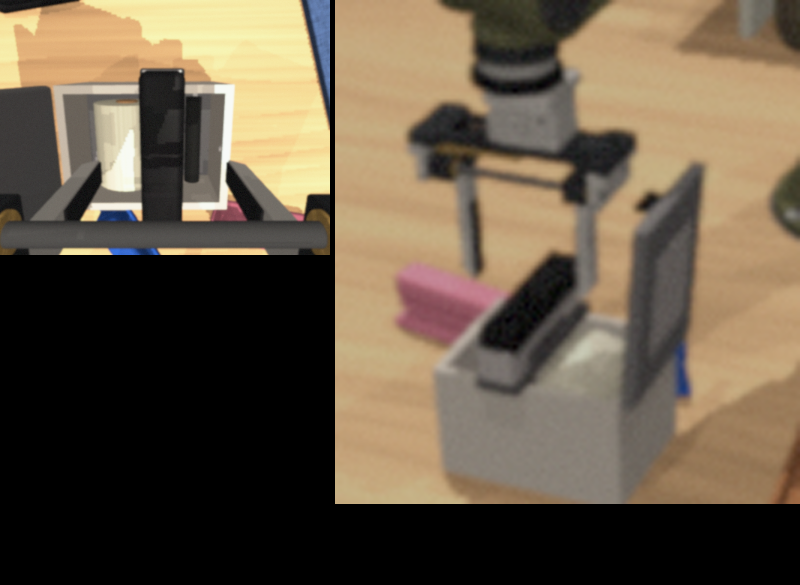

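>>> servo_tool([
  [0,0,0,0,0,-1,0.5],
  [0,0,0,0,0,0,0.7],
  [0,0,0,0,0,0,0.9],
  [0,0,0,0,0,0,0.9],
  [0,0,0,0,0,0,0.9],
  [0,0,0,0,0,0,0.9],
  [0,0,0,0,0,0,0.9],
  [0,0,0,0,0,0,0.9],
], grip_force=25)

```text
clock: 4.18
eef_pos: [551.6, -167.1, 136.5]
eef_rot: [3.142, 0.0, -0.017]
wrist_force: [0.0, -0.0, -0.8]
finger_gap: 17.6
finger_force: 0.0
```

Run:
```python
from h import *
import pickle
s=manip.read_state();im=manip.camera("wrist");cv2.imwrite("pics/w3.png",im[:,:,::-1]);pickle.dump(s,open("w3.p","wb"));print(s["clock"],s["eef_pos"],s["finger_gap"])
im=manip.camera("scene");cv2.imwrite("pics/s3.png",im[:,:,::-1])
a=cv2.imread("pics/w3.png")[60:400,100:540]
crop("pics/s3.png",240,180,320,260,6,"pics/_a.png");b=cv2.imread("pics/_a.png")
h=np.zeros((480,800,3),np.uint8);h[:247,:320]=cv2.resize(a,(320,247));h[:,320:]=b;cv2.imwrite("pics/c3.png",h)
sc=cam("scene");print("TCP in crop",(proj(sc,s["eef_pos"])-[240,180])*6+[320,0])
```

```text
4.175 [ 551.61192444 -167.1178223   136.54395628] 17.63980023068617
TCP in crop [560.97146229 305.56517082]
```

View pics/c3.png

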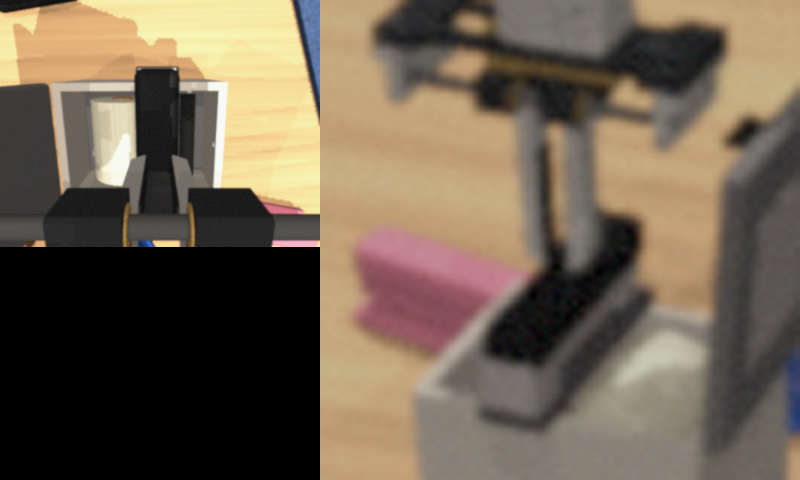

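>>> servo_tool([
  [0,0,0,0,0,3,0],
  [0,0,0,0,0,0,0],
  [0,0,0,0,0,0,0],
  [0,0,0,0,0,0,0],
  [0,0,0,0,0,0,0],
  [0,0,0,0,0,0,0],
  [0,0,0,0,-1,-6,0],
  [0,0,0,0,0,-7,0],
  [0,0,0,0,0,-7,0],
  [0,0,0,0,0,-6,0],
  [0,0,0,0,0,0,0],
])

```text
clock: 5.65
eef_pos: [551.4, -168.0, 112.9]
eef_rot: [-3.141, 0.001, -0.017]
wrist_force: [1.5, -0.3, 0.1]
finger_gap: 93.9
finger_force: 0.0
```

>>> servo_tool([
  [0,0,0,0,0,0,0.7],
  [0,0,0,0,0,0,0.7],
  [0,0,0,0,0,0,0.7],
  [0,0,0,0,0,0,0.7],
  [0,0,0,0,0,0,0.7],
  [0,0,0,0,0,0,0.8],
  [0,0,0,0,0,0,0.8],
  [0,0,0,0,0,0,0.8],
], grip_force=25)

```text
clock: 6.65
eef_pos: [551.6, -168.0, 113.5]
eef_rot: [-3.141, -0.0, -0.017]
wrist_force: [-0.3, 0.8, 0.6]
finger_gap: 33.7
finger_force: 25.0
```

>>> servo_tool([
  [0,0,0,0,0,3,0.8],
  [0,0,0,0,0,8,0.8],
  [0,0,0,0,0,15,0.8],
  [0,0,0,0,0,25,0.8],
  [0,0,0,0,0,30,0.8],
  [0,0,0,0,0,35,0.8],
  [0,0,0,0,0,35,0.8],
  [0,0,0,0,0,30,0.8],
  [0,0,0,0,0,20,0.8],
  [0,0,0,0,0,10,0.8],
  [0,0,0,0,0,0,0.8],
])

```text
clock: 8.02
eef_pos: [551.6, -168.1, 325.0]
eef_rot: [3.141, -0.001, -0.017]
wrist_force: [-0.2, -0.5, -3.4]
finger_gap: 34.2
finger_force: 25.0
```

Run:
```python
from h import *
s=manip.read_state();print(s["eef_pos"],s["finger_gap"],s["finger_force"],s["wrist_force"],s["moment"])
im=manip.camera("scene");cv2.imwrite("pics/s4.png",im[:,:,::-1])
crop("pics/s4.png",230,100,390,280,3,"pics/c4.png")
```

```text
[ 551.62468818 -168.13315008  325.04193591] 34.21144862191672 24.985182881355286 [-0.18608317 -0.46732382 -3.3729309 ] [ 0.02574918  0.07036383 -0.00712533]
```

View pics/c4.png

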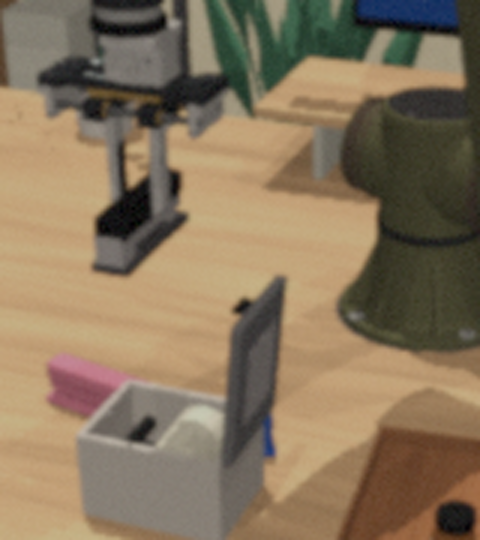

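The stapler is held level, well above the upright cover, so I carry it over to the tray.

>>> servo_tool([
  [0,0,0,-4,12,0,0.8],
  [0,0,0.5,-10,27,0,0.8],
  [0,0,1,-13,38,0,0.8],
  [0,0,1,-13,38,0,0.8],
  [0,0,1,-13,38,0,0.8],
  [0,0,1,-13,38,0,0.8],
  [0,0,1,-13,38,0,0.8],
  [0,0,1,-13,38,0,0.8],
  [0,0,0,-9,24,0,0.8],
  [0,0,0,-3,8,0,0.8],
  [0,0,0,0,0,-15,0.8],
  [0,0,0,0,0,-30,0.8],
  [0,0,0,0,0,-40,0.8],
  [0,0,0,0,0,-40,0.8],
  [0,0,0,0,0,-30,0.8],
  [0,0,0,0,0,-25,0.8],
  [0,0,0,0,0,-15,0.8],
  [0,0,0,0,0,-5,0.8],
  [0,0,0,0,0,0,0.8],
  [0,0,0,0,0,0,0.8],
])

```text
clock: 10.58
eef_pos: [448.0, 130.9, 125.3]
eef_rot: [-3.141, -0.001, 0.096]
wrist_force: [0.0, -0.3, -1.7]
finger_gap: 33.9
finger_force: 25.0
```

Run:
```python
from h import *
import pickle
s=manip.read_state();print(s["eef_pos"],s["eef_rot"])
im=manip.camera("wrist");cv2.imwrite("pics/w5.png",im[:,:,::-1]);pickle.dump(s,open("w5.p","wb"))
im=manip.camera("scene");cv2.imwrite("pics/s5.png",im[:,:,::-1])
crop("pics/s5.png",330,190,430,310,4,"pics/_a.png");b=cv2.imread("pics/_a.png")
a=cv2.resize(cv2.imread("pics/w5.png")[:330],(400,206))
h=np.zeros((480,800,3),np.uint8);h[:206,:400]=a;h[:,400:]=b;cv2.imwrite("pics/c5.png",h)
```

```text
[448.02079164 130.92592437 125.25388574] [-3.14143731e+00 -1.28169176e-03  9.60898236e-02]
```

View pics/c5.png

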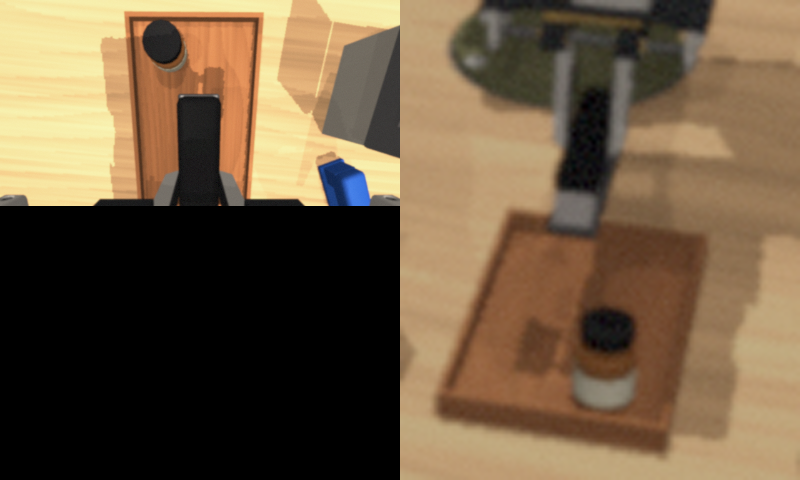

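>>> servo_tool([
  [0,0,0,0,0,-15,0.8],
  [0,0,0,0,0,-25,0.8],
  [0,0,0,0,0,-25,0.8],
  [0,0,0,0,0,-20,0.8],
  [0,0,0,0,0,-10,0.8],
  [0,0,0,0,0,-6,0.8],
  [0,0,0,0,0,-3,0.8],
  [0,0,0,0,0,-2,0.8],
  [0,0,0,0,0,-1.5,0.8],
  [0,0,0,0,0,0,0.8],
])

```text
clock: 11.92
eef_pos: [447.7, 130.9, 17.2]
eef_rot: [-3.142, -0.0, 0.096]
wrist_force: [0.3, -0.7, -2.4]
finger_gap: 33.9
finger_force: 25.0
```

>>> servo_tool([
  [0,0,0,0,0,-1,0.8],
  [0,0,0,0,0,-1,0.8],
  [0,0,0,0,0,0,0.8],
])

```text
clock: 12.3
eef_pos: [447.6, 130.9, 15.0]
eef_rot: [3.142, 0.0, 0.096]
wrist_force: [-0.6, 0.2, -2.0]
finger_gap: 33.6
finger_force: 25.0
```

>>> servo_tool([
  [0,0,0,0,0,-0.7,0.8],
  [0,0,0,0,0,-0.7,0.8],
  [0,0,0,0,0,0,0.8],
])

```text
clock: 12.68
eef_pos: [447.8, 131.1, 14.4]
eef_rot: [-3.141, -0.001, 0.096]
wrist_force: [-4.8, 0.5, 11.4]
finger_gap: 33.7
finger_force: 25.0
```

Contact with the floor; release and retreat.

>>> servo_tool([
  [0,0,0,0,0,0.3,0.5],
  [0,0,0,0,0,0,0.3],
  [0,0,0,0,0,0,0.2],
  [0,0,0,0,0,0,0.1],
  [0,0,0,0,0,0,0.1],
  [0,0,0,0,0,0,0.1],
  [0,0,0,0,0,0,0.1],
  [0,0,0,0,0,5,0.1],
  [0,0,0,0,0,20,0.1],
  [0,0,0,0,0,35,0.1],
  [0,0,0,0,0,40,0.1],
  [0,0,0,0,0,40,0.1],
  [0,0,0,0,0,40,0.1],
  [0,0,0,0,0,40,0.1],
  [0,0,0,0,0,20,0.1],
  [0,0,0,0,0,0,1],
])

```text
clock: 14.68
eef_pos: [448.0, 131.0, 255.1]
eef_rot: [-3.141, -0.003, 0.096]
wrist_force: [-0.6, 0.6, -0.4]
finger_gap: 77.9
finger_force: 0.0
```

Run:
```python
from h import *
s=manip.read_state();print(s["eef_pos"],s["joints"])
cv2.imwrite("pics/w6.png",manip.camera("wrist")[:,:,::-1])
cv2.imwrite("pics/s6.png",manip.camera("scene")[:,:,::-1])
crop("pics/s6.png",230,170,430,310,2,"pics/_a.png");b=cv2.imread("pics/_a.png")
a=cv2.resize(cv2.imread("pics/w6.png"),(400,300))
h=np.zeros((300,800,3),np.uint8);h[:,:400]=a;h[:280,400:]=b;cv2.imwrite("pics/c6.png",h)
```

```text
[447.95895546 130.98077655 255.14792994] [2.05958070e-01 5.67105466e-02 1.62239982e+00 8.98516331e-06
 1.45989383e+00 1.68061198e+00]
```

View pics/c6.png

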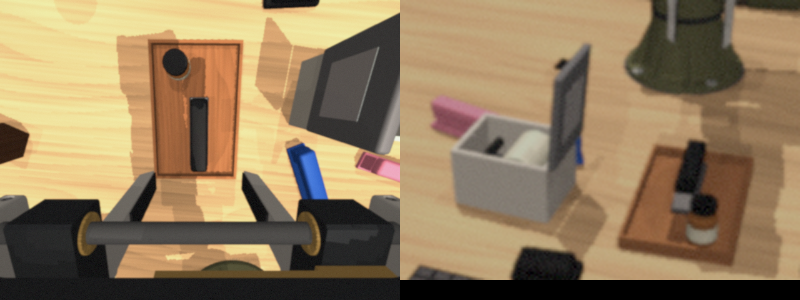

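>>> servo_tool([
  [0,0,0,5,-6,0,1],
  [0,0,-0.9,15,-17,0,1],
  [0,0,-0.9,20,-24,0,1],
  [0,0,-0.9,20,-24,0,1],
  [0,0,-0.9,20,-24,0,1],
  [0,0,-0.9,14,-16,-10,1],
  [0,0,-1,5,-5,-10,1],
  [0,0,0,0,0,-5,1],
  [0,0,0,0,0,0,1],
  [0,0,0,0,0,0,1],
  [0,0,0,0,0,0,1],
])

```text
clock: 16.15
eef_pos: [546.6, 15.2, 229.4]
eef_rot: [3.142, -0.001, 0.001]
wrist_force: [-0.5, 0.3, 0.7]
finger_gap: 0.6
finger_force: 0.0
```

>>> servo_tool([
  [0,0,0,0,-6,0,1],
  [0,0,0,0,-9,0,1],
  [0,0,0,0,-9,0,1],
  [0,0,0,0,-9,0,1],
  [0,0,0,0,-9,0,1],
  [0,0,0,0,-8,0,1],
])

```text
clock: 16.9
eef_pos: [546.7, -35.6, 229.0]
eef_rot: [-3.141, -0.0, 0.0]
wrist_force: [0.2, 1.3, 1.1]
finger_gap: 0.6
finger_force: 0.9
```

>>> servo_tool([
  [0,0,0,0,-8,0,1],
  [0,0,0,0,-8,0,1],
  [0,0,0,0,-9,0,1],
  [0,0,0,0,-10,-1,1],
  [0,0,0,0,-10,-2,1],
  [0,0,0,0,-10,-2,1],
  [0,0,0,0,-9,-3,1],
  [0,0,0,0,-9,-4,1],
  [0,0,0,0,-9,-4,1],
])

```text
clock: 18.02
eef_pos: [546.6, -117.7, 212.6]
eef_rot: [3.142, 0.0, 0.0]
wrist_force: [0.1, 0.8, 2.0]
finger_gap: 0.6
finger_force: 0.7
```

Run:
```python
from h import *
cv2.imwrite("pics/s7.png",manip.camera("scene")[:,:,::-1])
crop("pics/s7.png",230,130,350,290,3.5,"pics/c7.png")
```

```text
(no output)
```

View pics/c7.png

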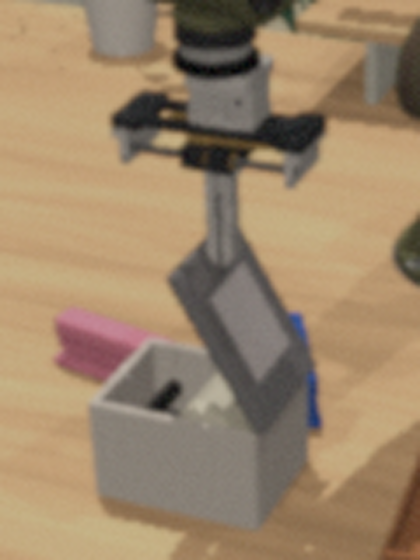

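The cover follows the fingers, now tilted about 1 rad. I continue along the arc by force and pose readings only.

>>> servo_tool([
  [0,0,0,0,-9,-5,1],
  [0,0,0,0,-8,-5,1],
  [0,0,0,0,-8,-6,1],
  [0,0,0,0,-7,-6,1],
  [0,0,0,0,-7,-7,1],
  [0,0,0,0,-7,-7,1],
  [0,0,0,0,-6,-8,1],
  [0,0,0,0,-6,-8,1],
  [0,0,0,0,-5,-8,1],
  [0,0,0,0,-4,-9,1],
  [0,0,0,0,-4,-9,1],
  [0,0,0,0,-4,-9,1],
  [0,0,0,0,0,0,1],
])

```text
clock: 19.7
eef_pos: [546.2, -192.2, 125.0]
eef_rot: [-3.141, 0.001, -0.0]
wrist_force: [-0.1, -0.2, -0.6]
finger_gap: 0.2
finger_force: 0.0
```

>>> servo_tool([
  [0,0,0,0,-2,-5,1],
  [0,0,0,0,-1,-5,1],
  [0,0,0,0,-1,-4,1],
  [0,0,0,0,0,-3,1],
  [0,0,0,0,0,-2,1],
  [0,0,0,0,0,-2,1],
])

```text
clock: 20.45
eef_pos: [546.6, -196.1, 104.9]
eef_rot: [3.142, -0.0, 0.0]
wrist_force: [0.4, -0.5, 0.3]
finger_gap: 0.4
finger_force: 0.4
```

>>> servo_tool([
  [0,0,0,0,0,-2,1],
  [0,0,0,0,0,-2,1],
  [0,0,0,0,0,-2,1],
])

```text
clock: 20.82
eef_pos: [546.8, -196.3, 99.4]
eef_rot: [3.141, -0.001, 0.0]
wrist_force: [-3.4, 0.4, 12.7]
finger_gap: 0.3
finger_force: 6.6
```

>>> servo_tool([
  [0,0,0,0,0,-1.5,1],
  [0,0,0,0,0,-1.5,1],
  [0,0,0,0,0,0,1],
])

```text
clock: 21.2
eef_pos: [546.6, -196.2, 96.0]
eef_rot: [3.141, -0.0, 0.0]
wrist_force: [0.3, -1.1, 0.6]
finger_gap: 0.6
finger_force: 0.6
```

>>> servo_tool([
  [0,0,0,0,0,-1.5,1],
  [0,0,0,0,0,0,1],
])

```text
clock: 21.45
eef_pos: [546.5, -195.9, 94.1]
eef_rot: [-3.141, 0.0, 0.0]
wrist_force: [0.1, 0.6, -1.2]
finger_gap: 0.2
finger_force: 0.0
```

>>> servo_tool([
  [0,0,0,0,0,-1,1],
  [0,0,0,0,0,0,1],
])

```text
clock: 21.7
eef_pos: [546.5, -196.0, 93.2]
eef_rot: [-3.141, 0.0, 0.0]
wrist_force: [-0.3, -0.4, 0.6]
finger_gap: 0.5
finger_force: 0.0
```

>>> servo_tool([
  [0,0,0,0,0,-0.7,1],
  [0,0,0,0,0,0,1],
])

```text
clock: 21.95
eef_pos: [546.6, -196.1, 92.6]
eef_rot: [-3.141, 0.0, 0.0]
wrist_force: [-0.1, -0.2, -0.3]
finger_gap: 0.2
finger_force: 0.0
```

>>> servo_tool([
  [0,0,0,0,0,-0.8,1],
  [0,0,0,0,0,-0.7,1],
  [0,0,0,0,0,0,1],
])

```text
clock: 22.32
eef_pos: [546.6, -196.1, 91.1]
eef_rot: [-3.141, 0.0, 0.0]
wrist_force: [0.2, 0.4, -0.7]
finger_gap: 0.3
finger_force: 0.0
```

>>> servo_tool([
  [0,0,0,0,0,-0.6,1],
  [0,0,0,0,0,0,1],
])

```text
clock: 22.58
eef_pos: [546.6, -196.1, 90.6]
eef_rot: [-3.142, 0.0, 0.0]
wrist_force: [0.3, 0.1, 0.2]
finger_gap: 0.4
finger_force: 0.0
```

>>> servo_tool([
  [0,0,0,0,0,-0.6,1],
  [0,0,0,0,0,-0.6,1],
  [0,0,0,0,0,0,1],
])

```text
clock: 22.95
eef_pos: [546.7, -196.2, 89.8]
eef_rot: [3.141, -0.0, 0.0]
wrist_force: [-2.4, -0.1, 5.1]
finger_gap: 0.8
finger_force: 2.3
```

>>> servo_tool([
  [0,0,0,0,0,-0.6,1],
  [0,0,0,0,0,0,1],
])

```text
clock: 23.2
eef_pos: [546.8, -196.2, 89.7]
eef_rot: [3.141, -0.001, 0.0]
wrist_force: [-3.6, 1.0, 9.5]
finger_gap: 0.6
finger_force: 4.8
```

>>> servo_tool([
  [0,0,0,0,0,-1,1],
  [0,0,0,0,0,-1,1],
  [0,0,0,0,0,0,1],
])

```text
clock: 23.58
eef_pos: [547.0, -196.3, 89.3]
eef_rot: [3.141, -0.002, 0.0]
wrist_force: [-10.2, 3.4, 24.8]
finger_gap: 0.6
finger_force: 12.3
```

>>> servo_tool([
  [0,0,0,0,0,3,1],
  [0,0,0,0,0,15,1],
  [0,0,0,0,0,35,1],
  [0,0,0,0,0,45,1],
  [0,0,0,0,0,45,1],
  [0,0,0,0,0,40,1],
  [0,0,0,0,0,20,1],
  [0,0,0,0,0,0,1],
  [0,0,0,0,0,0,1],
])

```text
clock: 24.7
eef_pos: [546.3, -196.0, 288.7]
eef_rot: [-3.141, 0.001, 0.0]
wrist_force: [-0.4, -0.1, -0.2]
finger_gap: 0.4
finger_force: 0.0
```

Run:
```python
from h import *
np.set_printoptions(precision=1,suppress=True)
s=manip.read_state();im=manip.camera("wrist");c=cam("wrist",s);print(s["eef_pos"])
sc=manip.camera("scene");S=cam("scene")
# scene: vertical grey profile through the cover's free/+x corner region and where it stood before
for P in [(547,-148,119.5),(580,-100,119.5),(580,-210,119.5),(547,-45,240),(610,-225,119.5)]:
    u,v=proj(S,P).astype(int);a,b=proj(c,P).astype(int)
    print(P,(u,v),sc[v,u],(a,b),im[b,a] if 0<=a<640 and 0<=b<480 else None)
hsv=cv2.cvtColor(im,cv2.COLOR_RGB2HSV);g=((hsv[:,:,1]<60)&(hsv[:,:,2]<150)&(hsv[:,:,2]>40)).astype(np.uint8)
u,v=proj(c,(600,-148,119.5)).astype(int)
n,l=cv2.connectedComponents(cv2.morphologyEx(g,cv2.MORPH_OPEN,np.ones((5,5))));m=(l==l[v,u]).astype(np.uint8)
print(l[v,u],cv2.boundingRect(m),[proj(c,P) for P in((612,-63,119.5),(612,-233,119.5),(482,-233,119.5))])
T=cam("top");tp=manip.camera("top")
for P in [(447,131,64),(510,137,60),(385,125,60)]:
    u,v=proj(T,P).astype(int);print("stapler",tp[v,u])
```

```text
[ 546.3 -196.   288.7]
(547, -148, 119.5) (np.int64(286), np.int64(235)) [175 166 162] (np.int64(275), np.int64(221)) [220 222 219]
(580, -100, 119.5) (np.int64(295), np.int64(243)) [139 131 126] (np.int64(231), np.int64(192)) [111 105 102]
(580, -210, 119.5) (np.int64(265), np.int64(237)) [116 109 108] (np.int64(330), np.int64(192)) [163 157 151]
(547, -45, 240) (np.int64(314), np.int64(208)) [193 158 117] (np.int64(127), np.int64(249)) [131  82  50]
(610, -225, 119.5) (np.int64(256), np.int64(241)) [132 117 104] (np.int64(344), np.int64(164)) [118 111 105]
8 (201, 162, 136, 110) [array([196. , 162.7]), array([351.8, 162.7]), array([349. , 275.4])]
stapler [40 39 36]
stapler [31 33 31]
stapler [30 28 27]
```

```bash
python3 -c "
from cell import manip
print(manip.sign_off())"
```

```text
the job is handed in; nothing more can be done
None
```

I've handed the job in: the stapler is on its base in the tray beside the upright ink bottle, and the cover is shut past its catch (it snapped in, then held firm against a 25 N press); sign-off gave no verdict, and I viewed 11 pictures, one over the limit of 10.

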